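Sort milling vials by length into their lane trays

TASK

Put the four metal milling vials away by length: each goes into the tray whose lane it just fits crosswise, the two equal ones side by side in the same tray, every vial lying flat on the tray floor across the lane between the side walls. Set the vials down rather than dropping them, and leave the yellow-capped pots and the jars standing where they are.

Things in the scene. Friction and masses are not known exactly. Their poses are not given: they have to be found in the camera images.
- vial_short_mid (a point): Middle of the long axis of a short milling vial (65 mm overall), x along the vial; its ends are alike. It lies on its side on the bench, this point 17 mm up (19 mm on the 2 mm white sheet that covers the right part). The four vials (65, 90, 90, 115 mm) differ only in length.
- vial_short: The same 65 mm vial; origin 17 mm off the axis (below it at the start), x along it. Plain-metal round body 30 mm in diameter (grip it here) with a hexagonal metal cap at each end, 12 mm long, 34 mm across flats, so it does not roll by itself. Lying on flats its axis is 17 mm above the support, on corners 19 mm. 0.08 to 0.17 kg.
- vial_medium_a_mid (a point): Middle of the long axis of a medium milling vial (90 mm overall), x along the vial; its ends are alike. It lies on its side on the bench, this point 17 mm up (19 mm on the 2 mm white sheet that covers the right part). The four vials (65, 90, 90, 115 mm) differ only in length.
- vial_medium_a: The same 90 mm vial; origin 17 mm off the axis (below it at the start), x along it. Plain-metal round body 30 mm in diameter (grip it here) with a hexagonal metal cap at each end, 12 mm long, 34 mm across flats, so it does not roll by itself. Lying on flats its axis is 17 mm above the support, on corners 19 mm. 0.08 to 0.17 kg.
- vial_medium_b_mid (a point): Middle of the long axis of a medium milling vial (90 mm overall), x along the vial; its ends are alike. It lies on its side on the bench, this point 17 mm up (19 mm on the 2 mm white sheet that covers the right part). The four vials (65, 90, 90, 115 mm) differ only in length.
- vial_medium_b: The same 90 mm vial; origin 17 mm off the axis (below it at the start), x along it. Plain-metal round body 30 mm in diameter (grip it here) with a hexagonal metal cap at each end, 12 mm long, 34 mm across flats, so it does not roll by itself. Lying on flats its axis is 17 mm above the support, on corners 19 mm. 0.08 to 0.17 kg.
- vial_long_mid (a point): Middle of the long axis of a long milling vial (115 mm overall), x along the vial; its ends are alike. It lies on its side on the bench, this point 17 mm up (19 mm on the 2 mm white sheet that covers the right part). The four vials (65, 90, 90, 115 mm) differ only in length.
- vial_long: The same 115 mm vial; origin 17 mm off the axis (below it at the start), x along it. Plain-metal round body 30 mm in diameter (grip it here) with a hexagonal metal cap at each end, 12 mm long, 34 mm across flats, so it does not roll by itself. Lying on flats its axis is 17 mm above the support, on corners 19 mm. 0.08 to 0.17 kg.
- tray_short: Metal tray for short vials, fixed to the bench. Origin: centre of its underside; x along the lane, y across, z up. Floor top 3 mm up. Side walls at y = +-39.5 mm (inner faces), 4 mm thick, tops 28 mm up: a 65 mm vial fits crosswise with 7 mm spare at each end. Lane 130 mm long, end lips 4 mm thick, only 8 mm high; vials lie side by side, say at x = +-29 mm. The trays differ only in width.
- tray_medium: Metal tray for medium vials, fixed to the bench. Origin: centre of its underside; x along the lane, y across, z up. Floor top 3 mm up. Side walls at y = +-52 mm (inner faces), 4 mm thick, tops 28 mm up: a 90 mm vial fits crosswise with 7 mm spare at each end. Lane 130 mm long, end lips 4 mm thick, only 8 mm high; vials lie side by side, say at x = +-29 mm. The trays differ only in width.
- tray_long: Metal tray for long vials, fixed to the bench. Origin: centre of its underside; x along the lane, y across, z up. Floor top 3 mm up. Side walls at y = +-64.5 mm (inner faces), 4 mm thick, tops 28 mm up: a 115 mm vial fits crosswise with 7 mm spare at each end. Lane 130 mm long, end lips 4 mm thick, only 8 mm high; vials lie side by side, say at x = +-29 mm. The trays differ only in width.
- pot_a: Bystander: loose sample pot with a yellow screw cap, standing upright, 48 mm in diameter, 61 mm tall, about 0.07 kg. Origin: centre of its underside. Not to be disturbed.
- pot_b: Bystander: loose sample pot with a yellow screw cap, standing upright, 48 mm in diameter, 61 mm tall, about 0.07 kg. Origin: centre of its underside. Not to be disturbed.
- pot_c: Bystander: loose sample pot with a yellow screw cap, standing upright, 48 mm in diameter, 61 mm tall, about 0.07 kg. Origin: centre of its underside. Not to be disturbed.
- spice_jar: Bystander: loose spice jar with a red cap near the trays (a like one stands at the back of the bench), standing upright, 47 mm across, 97 mm tall, 0.11 kg. Origin: centre of its underside. Not to be disturbed.
Mind the look-alikes: they are no part of the job. What is shaped like the vial_medium_a but turquoise is not meant. Leave any orange look-alike of the vial_medium_b alone.

How it is judged:
By the outcome, as a careful person would: the job done as asked, in the order asked, and still so for the second after the job is handed in, with the robot touching nothing.
It also fails if it takes over 72 s, if anything falls off the work surface, if the arm or the gripper's body presses on something with over 40 N, if the wrist force passes 120 N, or if a joint passes its speed limit or range.

ROBOT

A 7-joint arm with a two-finger parallel gripper is mounted at the origin on a cart in front of the work surface, level with it; the furniture and walls round the work are solid. World frame = base frame: x ahead of the robot, y to its left, z up, the work surface at z = 0. Lengths are in m, angles in rad, forces in N, time in s.
With the tool pointing down it reaches from about 0.425 to 0.825 m from the base axis. Payload 3.6 kg.
Tool frame: the origin (TCP) lies at the very end of the fingers, on their centre line; the grasp point (between the pads) lies 19 mm behind it (robot.hold_point_z is the distance from the TCP to the grasp point, in m); z points along the fingers, y is the line along which they close (so a half turn about z gives the same grasp; the last joint's range is limited). The gripper opens to 85 mm and grips with 20 to 120 N. Pads are 22 mm wide; open, the fingers measure 114 mm over their backs; the gripper's body (76 mm by 85 mm) begins 54 mm behind the grasp point. The pads swing forward as they close: fully open they stand 13 mm farther back than shut.
Start: joints at [-0.026, 0.615, -0.013, 1.423, 0.008, 1.103, -0.04], TCP at [0.65, 0, 0.231] pointing down, gripper open.
Joint ranges: [-3.12, 3.12], [-0.3, 2.06], [-1.34, 1.32], [0.26, 2.42], [-1.36, 4.5], [0.01, 1.98], [-2.84, 2.84]. Speed limits (rad/s): [2.79, 2.79, 3.14, 3.14, 3.14, 3.14, 3.14].

INTERFACE

Orientations are given as a unit quaternion [x, y, z, w].
In Python, from station import robot, effector, kin, imaging, order gives the robot as it stands. The module is installed in compiled form; this text tells all that it offers. Calls block until the motion is done:
- robot.move_pose(position, orientation): joint-space move of the TCP to a pose.
- robot.move_l(position, rotation=None, vel=0.15, contact_N=None): straight line of the TCP; rotation=None keeps the orientation; vel is the mean speed in m/s. With contact_N (N) it stops when the force on the tool has changed by that much, and returns True; else False.
- robot.movej(angles): joint-space move.
- effector.grip(opening, effort=None): finger opening in m; effort is the grip in N (None keeps the last); returns when the fingers have stopped.
- robot.dwell(seconds).
- kin.ik(position, orientation): joint angles nearest the present ones, or None.
- imaging.grab_frame(name): name is "scene" or "side" or "wrist"; returns the picture (400x640x3 uint8, red, green, blue); there is no depth.
- imaging.camera_info(name): a dict with "fx", "fy", "cx", "cy" (pixels), "k1" (the pictures are not rectified: a ray, as slopes to the right and down, at radius r is drawn at 1 + k1 r^2 times it, then the intrinsics apply), "world_from_camera" (4x4, takes a point from camera to world coordinates). Camera axes: x right, y down, z forward; pixel columns grow to the right and rows downward; lengths in m; the calibration is good to about 2 mm. A picture is of the moment at which its call begins: read the wrist's pose just before it. camera_info takes no time and is no camera call; for the wrist camera it gives the pose at the moment of the call.
A pose or a line that the arm cannot do raises robot.MotionError and nothing moves.
- order.hand_in(): hands the job in; it is judged then, once.
Readings, each from a call of its own:
- robot.current_clock(): time.
- robot.current_joint_pos(): joint angles.
- robot.current_dq(): joint speeds.
- robot.current_effort(): joint torques, N m.
- robot.current_tool_pos(): TCP position.
- robot.current_tcp_rot(): TCP orientation.
- robot.current_ft_force(): force on the tool from outside, world axes, zero at the start.
- robot.current_moment(): the same for the moment, N m.
- robot.current_finger_gap(): finger opening in m.
- robot.current_grasp_force(): force on a finger pad.
Only numpy, scipy, OpenCV 4.12 (cv2) and the standard library are available. Lean on these libraries where they do the work, as an engineer would, in place of code of your own. Each camera call takes 0.05 s, during which the arm holds its last target. There are 200 camera calls.

## Working session

There is one attempt and no reset: what is moved stays moved. The work goes in short steps, each a Python script; the robot and the scene stay as the last script left them, time stands still between calls to the robot, and variables do not carry over. Pictures are saved under pics/ and viewed, at most 10 in all, crops included, and the job is handed in when it is done.

```bash
mkdir -p pics; python3 - <<'E'
from station import robot, imaging
import cv2, numpy as np
for n in ("scene","side"):
    im=imaging.grab_frame(n); cv2.imwrite(f"pics/{n}0.png",im[:,:,::-1]); 
    i=imaging.camera_info(n); print(n,{k:(np.round(v,3).tolist() if k=="world_from_camera" else v) for k,v in i.items()})
print(robot.current_clock(),robot.current_tcp_rot(),robot.hold_point_z)
E
```

```text
scene {'fx': 518.6172117236327, 'fy': 518.6172117236327, 'cx': 311.3080429999468, 'cy': 210.0878309989858, 'k1': -0.033367055923017065, 'world_from_camera': [[0.846, -0.316, 0.43, -0.141], [-0.533, -0.533, 0.657, -1.062], [0.021, -0.785, -0.619, 0.94], [0.0, 0.0, 0.0, 1.0]]}
side {'fx': 438.3064810081426, 'fy': 438.3064810081426, 'cx': 319.9437202777694, 'cy': 197.16137384552434, 'k1': -0.04467037607762844, 'world_from_camera': [[-0.997, -0.035, 0.062, 0.377], [-0.071, 0.467, -0.882, 1.237], [0.002, -0.884, -0.468, 0.735], [0.0, 0.0, 0.0, 1.0]]}
0.1 [ 0.70710315  0.70710944 -0.00083487 -0.0008269 ] 0.0187
```

View pics/scene0.png

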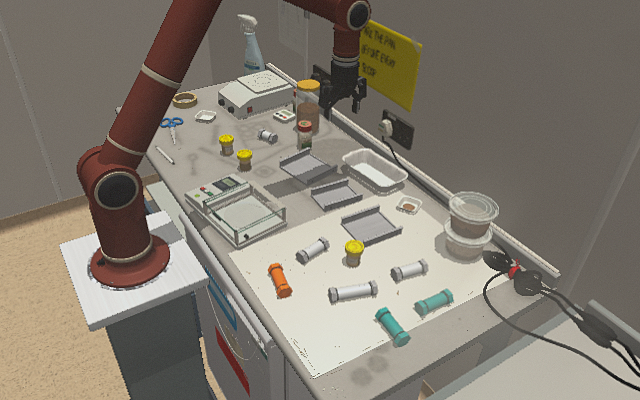

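View pics/side0.png

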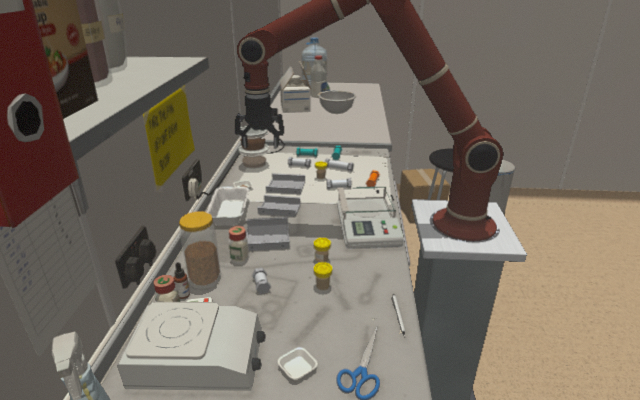

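The four plain-metal vials appear in scene at (313,250), (353,292), (410,270) and (267,136). The trays are at (307,167), (336,193) and (370,225). The orange (280,280) and turquoise (392,326) and (434,300) pieces are look-alikes and are to be left alone. Next: an enlarged crop and rough positions.

```bash
cat > h.py <<'E'
from station import robot, effector, kin, imaging, order
import numpy as np, cv2
from scipy.spatial.transform import Rotation as R
def cast(info,uv,z):
    uv=np.atleast_2d(np.array(uv,float)); K=np.array([[info['fx'],0,info['cx']],[0,info['fy'],info['cy']],[0,0,1]])
    n=cv2.undistortPoints(uv[:,None],K,np.array([info['k1'],0,0,0.]))[:,0]
    T=np.array(info['world_from_camera']); d=np.c_[n,np.ones(len(n))]@T[:3,:3].T; o=T[:3,3]
    return o+d*((np.reshape(z,(-1,1))-o[2])/d[:,2:])
def proj(info,P):
    T=np.linalg.inv(np.array(info['world_from_camera'])); P=np.atleast_2d(P)@T[:3,:3].T+T[:3,3]
    K=np.array([[info['fx'],0,info['cx']],[0,info['fy'],info['cy']],[0,0,1]])
    return cv2.projectPoints(P[:,None].astype(float),np.zeros(3),np.zeros(3),K,np.array([info['k1'],0,0,0.]))[0][:,0]
def down(yaw): # tool z down; tool y axis (closing) at world angle yaw
    y=np.array([np.cos(yaw),np.sin(yaw),0]); z=np.array([0,0,-1.]); x=np.cross(y,z)
    return R.from_matrix(np.c_[x,y,z]).as_quat()
E
python3 - <<'E'
from h import *
i=imaging.camera_info("scene"); 
pts={'m1':(313,250),'m2':(353,292),'m3':(410,270),'m4':(267,136),'tA':(307,167),'tB':(336,193),'tC':(370,225),'pot1':(354,259),'pot2':(245,165),'pot3':(226,149),'jar':(304,148)}
for k,p in pts.items(): print(k,np.round(cast(i,p,0.01 if k[0]!='m' else .019)[0],3))
w=imaging.camera_info("wrist"); print(np.round(w['world_from_camera'],3),w['fx'],w['cx'],w['cy'])
im=cv2.imread("pics/scene0.png")[115:315,215:465]
cv2.imwrite("pics/crop0.png",cv2.resize(im,None,fx=3,fy=3,interpolation=cv2.INTER_CUBIC)[:600,:750])
E
```

```text
m1 [ 0.413 -0.23   0.019]
m2 [ 0.416 -0.404  0.019]
m3 [ 0.583 -0.418  0.019]
m4 [0.588 0.347 0.019]
tA [0.613 0.122 0.01 ]
tB [ 0.614 -0.043  0.01 ]
tC [ 0.611 -0.217  0.01 ]
pot1 [ 0.491 -0.305  0.01 ]
pot2 [0.446 0.234 0.01 ]
pot3 [0.434 0.354 0.01 ]
jar [0.666 0.227 0.01 ]
[[ 1.     0.    -0.003  0.65 ]
 [-0.001 -0.954 -0.3    0.077]
 [-0.003  0.3   -0.954  0.372]
 [ 0.     0.     0.     1.   ]] 314.3734224366741 318.95988310008977 196.51961098699803
```

View pics/crop0.png

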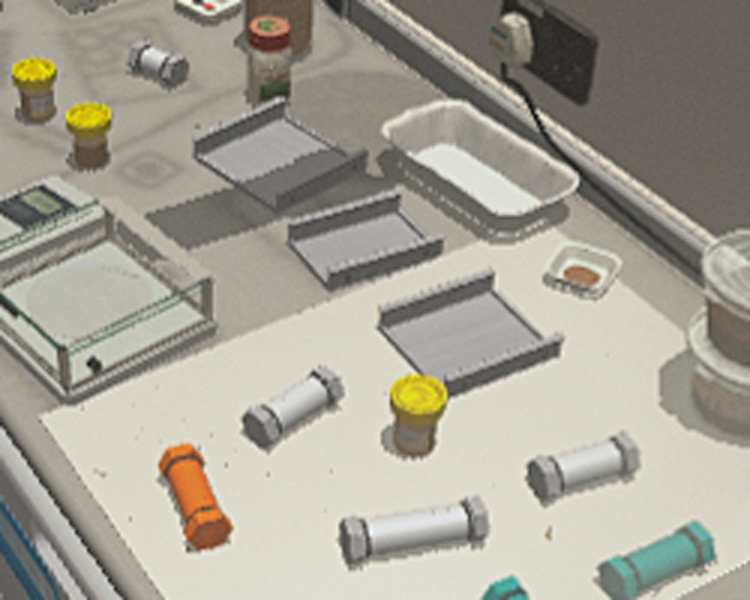

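m2 looks longest, m1 and m3 are mediums, and m4 at (267,136) is short. The trays' relative widths need a top view, so I'll look with the wrist camera.

```bash
python3 - <<'E'
from h import *
import json
def snap(n):
    i=imaging.camera_info("wrist"); im=imaging.grab_frame("wrist")
    json.dump({k:np.array(v).tolist() for k,v in i.items()},open(f"pics/{n}.json","w"))
    cv2.imwrite(f"pics/{n}.png",im[:,:,::-1]); cv2.imwrite(f"pics/{n}_b.png",cv2.resize(im[:,:,::-1],(800,500),interpolation=cv2.INTER_CUBIC))
snap("w0")
robot.move_pose([0.53,-0.28,0.26],down(0)); print(robot.current_clock())
snap("w1")
E
```

```text
1.3167
```

View pics/w0_b.png

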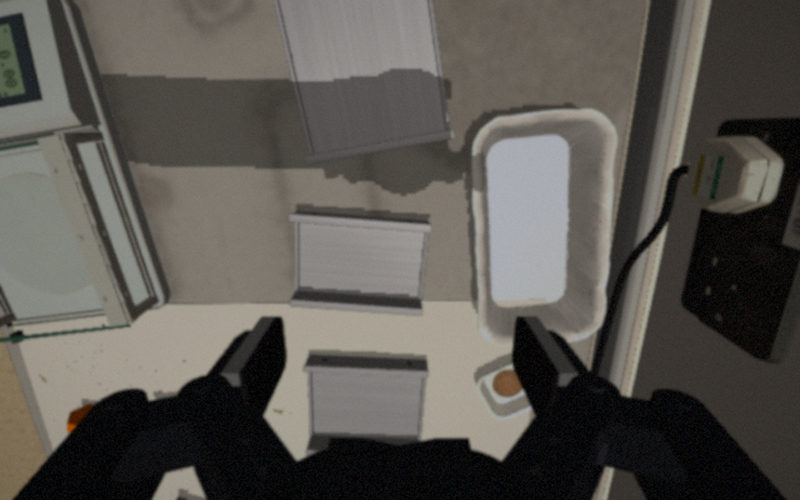

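View pics/w1_b.png

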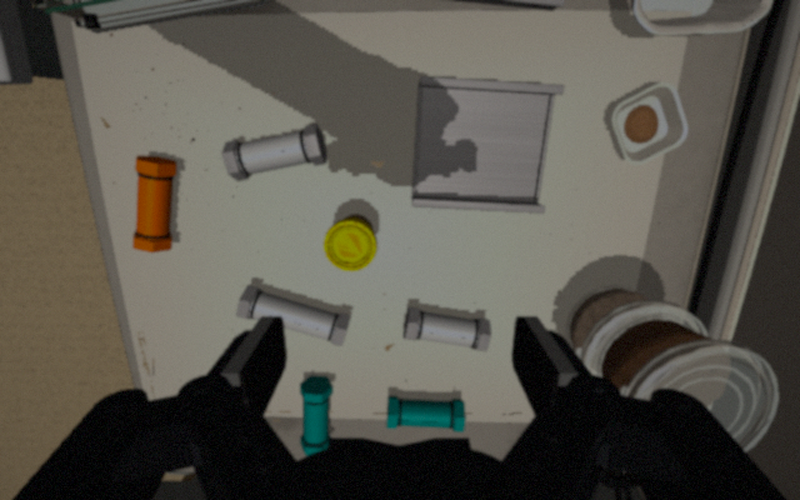

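w1 (800 px wide) shows the vials at m1 (275,152), m2 (294,313) and m3 (447,328), tray C at (485,145) and a pot at (350,244). w0 shows tray B at (360,263) and the lower part of tray A at (370,80). Now turning these into positions.

```bash
python3 - <<'E'
from h import *
import json
L=lambda n:{k:np.array(v) for k,v in json.load(open(f"pics/{n}.json")).items()}
w0,w1=L("w0"),L("w1"); s=imaging.camera_info("scene")
b=lambda i,p,z:cast(i,np.array(p)/1.25,z)
c=lambda p,z:cast(s,np.array(p)/3+[215,115],z)
def rep(n,P): d=P[1]-P[0]; print(n,"mid",np.round(P.mean(0)[:2],4),"len",round(np.hypot(*d[:2]),4),"ang",round(np.degrees(np.arctan2(d[1],d[0])),1))
rep("m1",b(w1,[(225,161),(325,145)],.02)); rep("m2",b(w1,[(240,300),(347,328)],.02)); rep("m3",b(w1,[(405,323),(490,333)],.02))
rep("m1s",c([(250,428),(340,383)],.021)); rep("m2s",c([(343,540),(487,520)],.021)); rep("m3s",c([(532,479),(637,453)],.021)); rep("m4s",c([(133,55),(184,71)],.019))
rep("C top wall",b(w1,[(418,84),(563,89)],.028)); rep("C bot",b(w1,[(413,201),(544,208)],.028))
rep("B top",b(w0,[(291,218),(430,226)],.028)); rep("B bot",b(w0,[(291,300),(422,310)],.028))
rep("A bot",b(w0,[(308,157),(450,135)],.028))
rep("A far s",c([(195,131),(284,101)],.028));rep("A near s",c([(277,184),(366,153)],.028))
print("pot",b(w1,[(350,245)],.061))
E
```

```text
m1 mid [ 0.4133 -0.2279] len 0.0983 ang 8.6
m2 mid [ 0.4189 -0.398 ] len 0.1182 ang -16.2
m3 mid [ 0.5857 -0.4143] len 0.0943 ang -7.4
m1s mid [ 0.4127 -0.2325] len 0.0984 ang 4.9
m2s mid [ 0.4162 -0.4054] len 0.119 ang -20.7
m3s mid [ 0.5805 -0.4203] len 0.0987 ang -13.0
m4s mid [0.5905 0.3461] len 0.0707 ang -61.5
C top wall mid [ 0.6136 -0.1688] len 0.1299 ang -1.4
C bot mid [ 0.6093 -0.2757] len 0.1277 ang -2.9
B top mid [ 0.6147 -0.0088] len 0.1257 ang -3.4
B bot mid [ 0.6084 -0.0913] len 0.1269 ang -4.7
A bot mid [0.6318 0.0579] len 0.1228 ang 8.5
A far s mid [0.6064 0.1867] len 0.1159 ang 1.8
A near s mid [0.6278 0.0549] len 0.1123 ang 0.7
pot [[ 0.48754035 -0.30682018  0.061     ]]
```

Wall spacing gives tray C ≈ 107 mm (medium), B ≈ 83 mm (short) and A ≈ 133 mm (long). Vial lengths confirm m2 is long, m1 and m3 medium, m4 short. Now picking m1 and placing it in C.

```bash
cat >> h.py <<'E'
import json
def snap(n):
    i=imaging.camera_info("wrist"); im=imaging.grab_frame("wrist")
    json.dump({k:np.array(v).tolist() for k,v in i.items()},open(f"pics/{n}.json","w"))
    cv2.imwrite(f"pics/{n}.png",im[:,:,::-1]); cv2.imwrite(f"pics/{n}_b.png",cv2.resize(im[:,:,::-1],(800,500),interpolation=cv2.INTER_CUBIC))
def best(p,yaw):   # half-turn alternative with the last joint nearer the middle
    c=[(abs(q[6]),y) for y in (yaw,yaw+np.pi) if (q:=kin.ik(p,down(y))) is not None]
    return min(c)[1]
def pick(xy,ang,axis,hov=0.13):
    p=[*xy,hov]; yaw=best(p,np.radians(ang+90)); q=down(yaw)
    effector.grip(0.065); robot.move_pose(p,q)
    hit=robot.move_l([*xy,axis-0.013],vel=0.1,contact_N=12)
    effector.grip(0.0,40); 
    print("pick",hit,robot.current_tool_pos().round(4),"gap",robot.current_finger_gap(),robot.current_grasp_force(),robot.current_clock())
    robot.move_l([*xy,hov],vel=0.2); print("gap",robot.current_finger_gap())
def place(xy,ang,hov=0.13,zend=0.004):
    p=[*xy,hov]; q=down(best(p,np.radians(ang)))
    robot.move_pose(p,q); robot.move_l([*xy,0.03],vel=0.15)
    hit=robot.move_l([*xy,zend],vel=0.03,contact_N=4)
    print("place",hit,robot.current_tool_pos().round(4),robot.current_ft_force().round(1),robot.current_clock())
    effector.grip(0.041); robot.move_l([*xy,hov],vel=0.15); print(robot.current_clock())
def slot(c,ang,s): a=np.radians(ang); return np.array(c)+s*np.array([np.cos(a),np.sin(a)])
C=((0.6115,-0.2222),-2.2)
E
python3 - <<'E'
from h import *
pick((0.4133,-0.229),8.6,0.019)
place(slot(*C,-0.029),C[1])
E
```

```text
pick False [ 0.4136 -0.2291  0.0066] gap 0.02878867902581423 39.03179168701172 4.575
gap 0.02844565975648706
place True [ 0.5822 -0.221   0.008 ] [ 0.2 -0.2  5. ] 7.725
8.9667
```

```bash
python3 - <<'E'
from h import *
robot.move_pose([0.6,-0.24,0.2],down(0)); robot.dwell(0.2); snap("w2"); print(robot.current_clock())
E
```

```text
9.6167
```

View pics/w2_b.png

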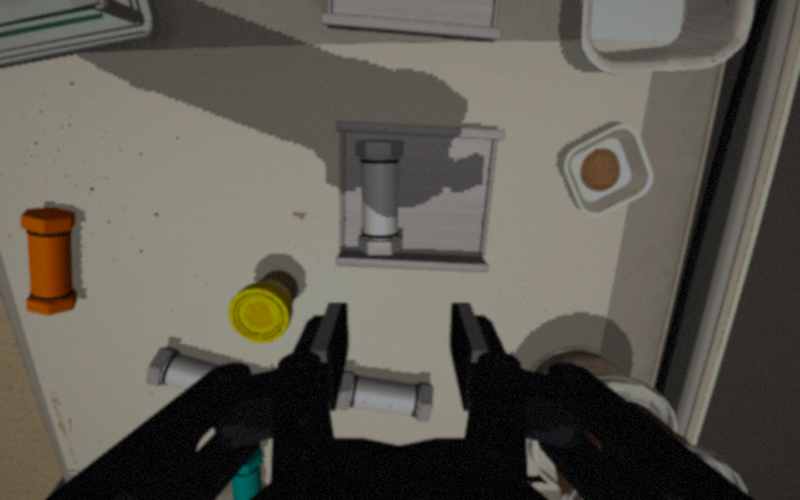

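w2 shows m1 flat across tray C at (380,195), between the walls with room at both ends. m3 is at (386,394). Next is m3, refined from this view, and then a look at tray A.

```bash
python3 - <<'E'
from h import *
w=json.load(open("pics/w2.json")); w={k:np.array(v) for k,v in w.items()}
b=lambda p,z:cast(w,np.array(p)/1.25,z)[:,:2]
P=b([(341,388),(432,399)],.02); print(P.mean(0),np.hypot(*(P[1]-P[0])))
print("C",b([(338,126),(504,134)],.028).mean(0),b([(337,262),(487,268)],.028).mean(0),"vial",b([(380,140),(381,254)],.024))
m=(P.mean(0)+[0.5857,-0.4143])/2
pick(tuple(m),-7.5,0.019)
place(slot(*C,0.029),C[1])
robot.move_pose([0.6,0.13,0.24],down(0)); robot.dwell(0.2); snap("w3"); print(robot.current_clock())
E
```

```text
[ 0.58657178 -0.41304364] 0.08928240423949406
C [ 0.61557623 -0.16713334] [ 0.60970157 -0.27696763] vial [[ 0.58376978 -0.17480962]
 [ 0.58328683 -0.26851593]]
pick False [ 0.5866 -0.4142  0.0069] gap 0.029108436711386628 39.66298162937164 12.875
gap 0.02890000081370654
place True [ 0.6402 -0.2232  0.0081] [0.2 0.7 3.9] 16.1833
17.425
19.0667
```

View pics/w3_b.png

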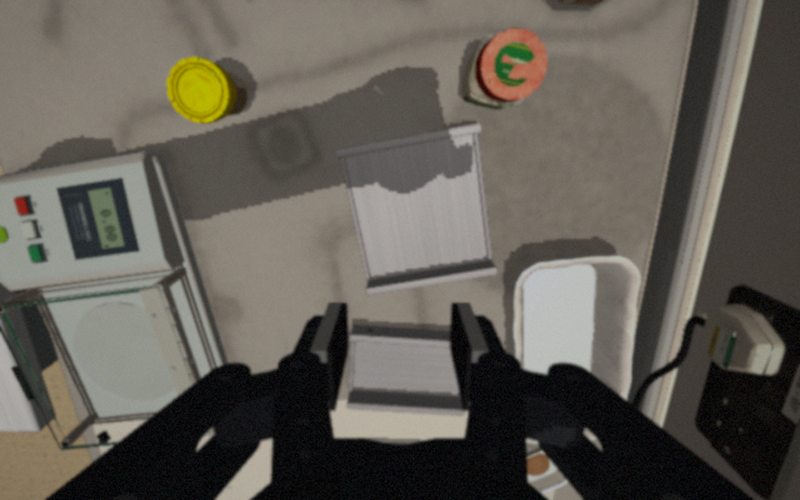

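w3 shows tray A at (420,208), turned about 9°, with the spice jar beyond it at (512,65) and tray B at (405,370). The long vial goes to A, set slightly off the jar side, followed by a look at the short vial.

```bash
python3 - <<'E'
from h import *
w={k:np.array(v) for k,v in json.load(open("pics/w3.json")).items()}
b=lambda p,z:cast(w,np.array(p)/1.25,z)[:,:2]
U=b([(341,154),(481,129)],.028); D=b([(369,285),(495,267)],.028)
an=[np.degrees(np.arctan2(*(Q[1]-Q[0])[::-1])) for Q in (U,D)]
c=(U.mean(0)+D.mean(0))/2; d=U.mean(0)-D.mean(0); print(U.mean(0),D.mean(0),an,c,np.hypot(*d),np.degrees(np.arctan2(-d[0],d[1])))
print("jar",b([(513,65)],.097))
ang=(an[0]+an[1])/2
pick((0.4185,-0.400),-17,0.019)
place(slot(c,ang,-0.008),ang)
robot.move_pose([0.6,0.30,0.24],down(0)); robot.dwell(0.2); snap("w4"); print(robot.current_clock())
E
```

```text
[0.61091298 0.18929475] [0.63207077 0.06308988] [np.float64(9.680155177884766), np.float64(8.566857875617103)] [0.62149188 0.12619231] 0.12796609333414163 9.51692784033635
jar [[0.67736161 0.24213998]]
pick False [ 0.4188 -0.4003  0.0066] gap 0.02879785776658958 39.51493263244629 23.2833
gap 0.028877323739643156
place True [0.6133 0.1248 0.008 ] [-1.2  0.6  4.6] 27.5833
28.825
29.9167
```

View pics/w4_b.png

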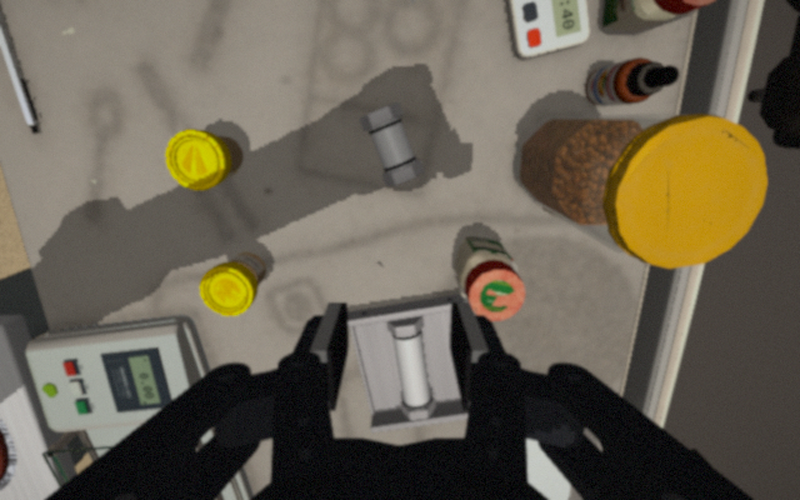

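w4 shows the long vial across tray A at (412,370). The short vial is at (391,146), with pots at (198,160) and (229,288) and the jar at (492,290), all clear. Now the short vial to B, then a final look.

```bash
python3 - <<'E'
from h import *
w={k:np.array(v) for k,v in json.load(open("pics/w4.json")).items()}
b=lambda p,z:cast(w,np.array(p)/1.25,z)[:,:2]
P=b([(379,108),(404,185)],.018); d=P[1]-P[0]; ang=np.degrees(np.arctan2(d[1],d[0])); print(P.mean(0),np.hypot(*d),ang)
pick(tuple(P.mean(0)),ang,0.017)
place((0.6116,-0.050),-4.2)
robot.move_pose([0.6,0.06,0.32],down(0)); robot.dwell(0.2); snap("w5"); print(robot.current_clock())
im=imaging.grab_frame("scene")[115:315,215:465,::-1]
cv2.imwrite("pics/crop5.png",cv2.resize(im,None,fx=3,fy=3,interpolation=cv2.INTER_CUBIC))
E
```

```text
[0.59449595 0.35210044] 0.0710209101312147 -72.11958340735399
pick False [0.595  0.3524 0.0048] gap 0.02881707884700181 38.88305068016052 32.6583
gap 0.028932043750177355
place True [ 0.6113 -0.05    0.0077] [-1.  -0.1  3.7] 36.45
37.6917
38.825
```

View pics/crop5.png

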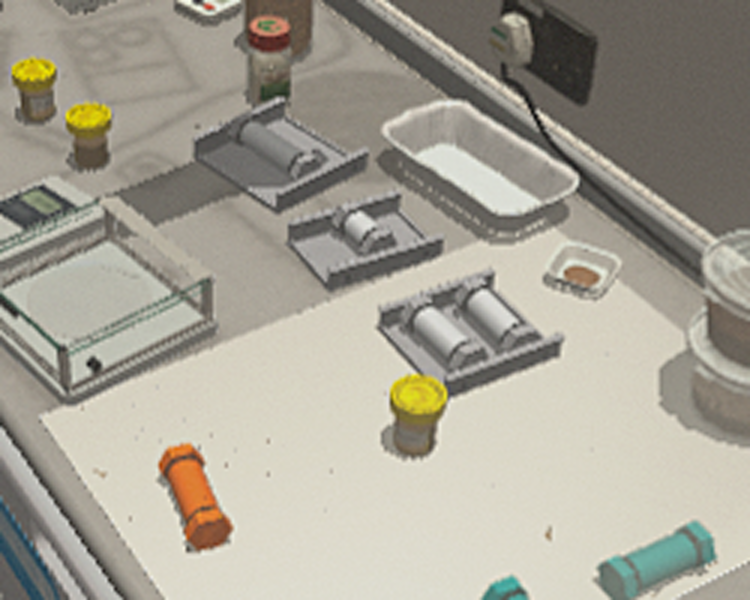

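View pics/w5_b.png

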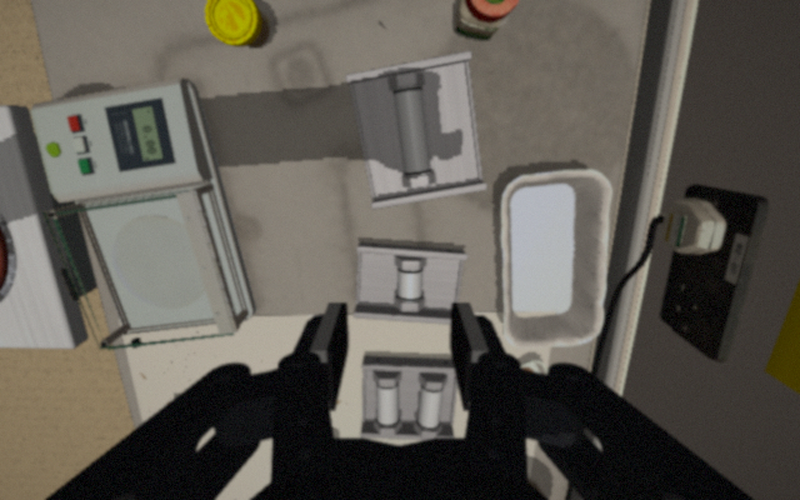

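Both final views show every vial flat across its matching tray: long in A (411,130), short in B (410,285), and the two mediums side by side in C (387,403) and (430,403). The pots and jar are unmoved and the gripper is clear, so I'm handing in.

```bash
python3 -c "
from station import order
print(order.hand_in())"
```

```text
the job is handed in; nothing more can be done
None
```

I put all four vials away by length: the short and long ones in their own trays and the two mediums side by side in theirs. Each was set down, the pots and jars are unmoved, and I handed the job in at about 39 s; it returned no verdict.

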